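# Third hand for a tank connector

## Robot

A 6-joint arm with a two-finger parallel gripper is mounted at the origin on the work surface. World frame = base frame: x ahead of the robot, y to its left, z up, the work surface at z = 0. Lengths are in mm, angles in rad, forces in N, time in s.
With the tool pointing down it reaches from about 350 to 775 mm from the base axis. Payload 7.3 kg.
Tool frame: the origin (TCP) lies midway between the tips of the shut fingers; the grasp point (between the pads) lies 19 mm behind it; z points along the fingers, y is the direction in which the jaws open and shut (so a half turn about z gives the same grasp; the last joint's range is limited). The gripper opens to 92 mm and grips with 3 to 60 N. Pads are 19 mm wide; open, the fingers measure 130 mm over their backs; the gripper's body (75 mm by 190 mm) begins 47 mm behind the grasp point.
Start: joints at [-1.255, 0.342, 1.524, -0, 1.275, -0.146], TCP at [233.943, -470.016, 226.741] pointing down, gripper open.
Joint ranges: [-2.53, 2.53], [-0.77, 2.02], [0.04, 2.7], [-1, 4.14], [0.28, 2.66], [-3.11, 3.11]. Speed limits (rad/s): [2.57, 2.57, 3.14, 3.14, 3.14, 3.14].

## Interface

Orientations are given as [roll, pitch, yaw] about the fixed x, y, z axes, in that order (R = Rz(yaw) Ry(pitch) Rx(roll)).
In Python, from plant import sensors, imaging, ticket gives the robot as it stands. The module is installed in compiled form; this text tells all that it offers.
- The arm moves only by the tool arm_command, never from a script. Its argument "increments" is one flat list of numbers, 5 for each row, row after row: the closure, from 0 (fully open) to 1 (shut), then the shift along the tool's x, y, z in mm, then the turn about the tool's z in degrees. In form: [hand, dx, dy, dz, spin, hand, dx, dy, dz, spin, ...]. A call has 1 to 20 rows; each row is the pose to reach, as a shift and turn from the pose commanded when the call began, along the tool's axes at that moment; what a row does not reach only later rows make up. A row lasts 1/8 s, in which the tool goes at most 62.5 mm and 10.7 degrees, less where a joint would pass 70% of its speed; a pose out of reach is approached as far as the arm can. A call with a gripper value outside its range is refused whole. The fingers move at their own pace and stop on an object; the grip force is fixed at half the most. Time passes only in rows, so rows that repeat a pose let the fingers close. It gives the time, the measured TCP pose, the force and the opening at its end, in the units of the state.
- sensors.get_obs(): the state, without advancing time (a new reading comes with each control period).
- imaging.capture(name): name is "side" or "top"; returns the picture (480x640x3 uint8, blue, green, red); there is no depth.
- imaging.calibration(name): a dict with "fx", "fy", "cx", "cy" (pixels), "world_to_cam" (4x4, takes a point from world to camera coordinates). Camera axes: x right, y down, z forward; pixel columns grow to the right and rows downward; lengths in mm; the calibration is good to about 2 mm. A picture is of the moment at which its call begins. calibration takes no time and is no camera call.
- ticket.close_job(): hands the job in, once; it reports no verdict.
The state is a dict: "time": time; "joint_positions": joint angles; "dq": joint speeds; "tau": joint torques, N m; "tool_pos": TCP position; "tcp_rot": TCP orientation; "contact_force": force on the tool from outside, world axes, zero at the start; "moment": the same for the moment, N m; "grip_width": finger opening in mm.
Only numpy, scipy, OpenCV 4.12 (cv2) and the standard library are available. Lean on these libraries where they do the work, as an engineer would, in place of code of your own. Each camera call takes 0.05 s, during which the arm holds its last target. There are 200 camera calls.

## Task

Of the three connectors on the shelf, take the one whose threaded barrel fits the hole in the dry tank's black pane closely, put the barrel through from outside until the gasket sits flat on the pane, and press it there with a steady 10 N or so (5 to 16 N) while I spin the locknut on from inside. Never load the pane with more than 30 N, leave the dropper bottle and the spare locknut where they are. Finish while still gripping and pressing the connector, with the gripper and arm themselves clear of the tank: do not let go.

Things in the scene. Friction and masses are not known exactly. Their poses are not given: they have to be found in the camera images.
- hole (a point): centre of the 31 mm hole, on the outer face (robot's side) of the tank's black back pane: upright, 8 mm thick, 450 mm wide; hole midway along it, 156 mm above the shelf, 40 mm below the open rim. x points square through the pane into the tank (roughly away from the robot), z up. The dry glass tank, 260 mm deep and 196 mm high, is fixed; behind the hole 100 mm are free
- conn_a_neck (a point): Smallest grey tank connector, 60 g: centre of its neck, 19 mm above its underside; it lies level on its flats. x runs along its axis from hose tail to barrel, z up. Along x in mm: square neck 26 x 26, -28 to 28, to grip; octagonal flange 38 across flats, to 36; rubber gasket, to 39; threaded barrel 20 diameter, tapered tip, to 67; octagonal union nut 38 across, -28 to -46; hose tail, to -62
- conn_b_neck (a point): Middle-sized grey tank connector, 80 to 130 g: centre of its neck, 23 mm above its underside; it lies level on its flats. x runs along its axis from hose tail to barrel, z up. Along x in mm: square neck 32 x 32, -28 to 28, to grip; octagonal flange 46 across flats, to 36; rubber gasket, to 39; threaded barrel 26 diameter, tapered tip, to 67; octagonal union nut 46 across, -28 to -46; hose tail, to -62
- conn_c_neck (a point): Largest grey tank connector, 150 g: centre of its neck, 28 mm above its underside; it lies level on its flats. x runs along its axis from hose tail to barrel, z up. Along x in mm: square neck 40 x 40, -28 to 28, to grip; octagonal flange 56 across flats, to 36; rubber gasket, to 39; threaded barrel 34 diameter, tapered tip, to 67; octagonal union nut 56 across, -28 to -46; hose tail, to -62
- conn_b_face (a point): centre of the gasket's front face on the middle-sized connector, 39 mm along its x axis from the neck centre; axes as at the neck. Rubber against the pane is stiff: a fraction of a millimetre of push makes several newtons
- dropper: amber dropper bottle, 32 mm diameter, 85 mm tall, standing on the shelf; origin under it. A bystander
- locknut: spare grey locknut ring, 44 mm diameter, 12 mm high, flat on the shelf; origin under it. A bystander

How it is judged:
By the outcome, as a careful person would: the job done as asked, in the order asked, and still so for the second after the job is handed in, while the arm keeps its last pose, push and grip.
It also fails if it takes over 53 s, if anything falls off the work surface, if the arm or the gripper's body presses on something with over 40 N, if the wrist force passes 120 N, or if a joint passes its speed limit or range.

## Working session

There is one attempt and no reset: what is moved stays moved. The work goes in short steps, Python scripts to look and compute and a tool call to move; the robot and the scene stay as the last step left them, time stands still between calls to the robot, and variables do not carry over. Pictures are saved under pics/ and viewed, about 8 in all and at most 12, crops included, and the job is handed in when it is done.

Besides the shell and the picture viewer there is one more tool, called after "Call:" in YAML: its name, and indented under it one key for each argument. arm_command: Moves the arm, as the interface text tells. Its arguments: {"type":"object","properties":{"increments":{"type":"array","items":{"type":"number"}}},"required":["increments"]}

```bash
mkdir -p pics
python3 - <<'E'
from plant import sensors, imaging
import cv2, numpy as np
o=sensors.get_obs(); print({k:np.round(v,3).tolist() for k,v in o.items()})
for n in("top","side"):
    im=imaging.capture(n); cv2.imwrite(f"pics/{n}0.png",im)
    c=imaging.calibration(n); print(n,c["fx"],c["fy"],c["cx"],c["cy"],np.round(c["world_to_cam"],4).tolist())
E
```

```text
{'time': 0.0, 'joint_positions': [-1.255, 0.343, 1.525, 0.0, 1.275, -0.146], 'dq': [-0.001, -0.0, 0.0, -0.001, -0.0, -0.0], 'tau': [-0.002, -43.125, -24.423, 0.072, 0.056, -0.0], 'tool_pos': [233.81, -469.61, 226.027], 'tcp_rot': [-3.14, -0.0, 0.462], 'contact_force': [0.061, 0.398, -1.163], 'moment': [0.036, 0.008, 0.021], 'grip_width': 92.281}
top 480.00747209886043 480.00747209886043 321.21076070418326 241.35588587981667 [[-0.0051, -0.9999, -0.0103, 29.2483], [-0.9815, 0.0069, -0.1914, 570.4927], [0.1915, 0.0092, -0.9815, 869.5958], [0.0, 0.0, 0.0, 1.0]]
side 548.6425267960225 548.6425267960225 321.16914445695386 243.23328600424728 [[-0.9997, -0.0196, 0.0114, 544.9419], [-0.0218, 0.6902, -0.7233, 91.0924], [0.0063, -0.7234, -0.6904, 1036.1008], [0.0, 0.0, 0.0, 1.0]]
```

View pics/top0.png

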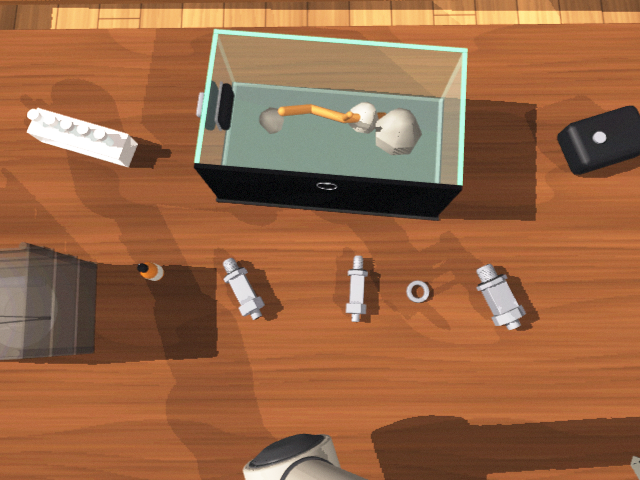

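View pics/side0.png

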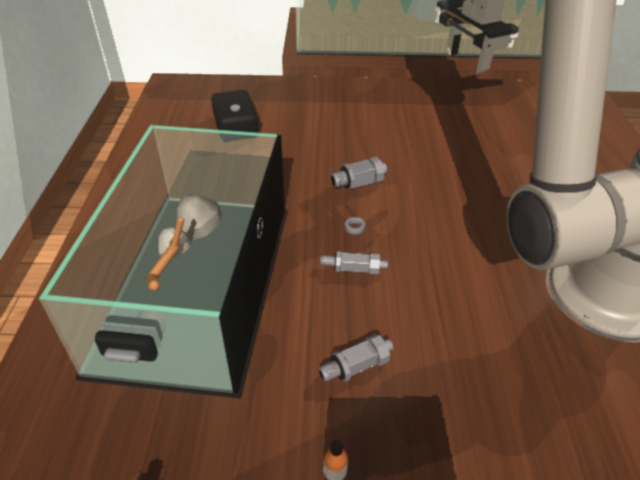

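The top view shows grey connectors at about (243,288), (357,289) and (500,297), the locknut at (419,291), the dropper at (150,271) and the hole at (327,186). The side view shows the same connectors at (357,358), (354,263) and (360,173), with the hole at (260,228).

```bash
cat > h.py <<'E'
from plant import sensors, imaging
import cv2, numpy as np
def ray(n,uv):
    c=imaging.calibration(n);T=c["world_to_cam"];R=T[:3,:3]
    o=-R.T@T[:3,3]; d=R.T@np.array([(uv[0]-c["cx"])/c["fx"],(uv[1]-c["cy"])/c["fy"],1]); return o,d/np.linalg.norm(d)
def onz(n,uv,z):
    o,d=ray(n,uv); return o+d*(z-o[2])/d[2]
def proj(n,p):
    c=imaging.calibration(n);q=c["world_to_cam"]@np.append(p,1.); return np.array([c["fx"]*q[0]/q[2]+c["cx"],c["fy"]*q[1]/q[2]+c["cy"]])
def tri(a,b):  # two (name,uv)
    A=[];B=[]
    for n,uv in(a,b):
        o,d=ray(n,uv);P=np.eye(3)-np.outer(d,d);A.append(P);B.append(P@o)
    x=np.linalg.solve(A[0]+A[1],B[0]+B[1]); return x,[np.linalg.norm(P@x-b) for P,b in zip(A,B)]
def grey(im,box):
    h=cv2.cvtColor(im,cv2.COLOR_BGR2HSV); m=((h[...,1]<60)&(h[...,2]>70)).astype(np.uint8)*255
    k=np.zeros_like(m);x0,y0,x1,y1=box;k[y0:y1,x0:x1]=m[y0:y1,x0:x1];return k
E
python3 - <<'E'
from h import *
for n,box in(("top",(200,245,560,345)),("side",(300,140,410,400))):
    im=cv2.imread(f"pics/{n}0.png"); m=grey(im,box)
    for c in cv2.findContours(m,cv2.RETR_EXTERNAL,cv2.CHAIN_APPROX_NONE)[0]:
        if cv2.contourArea(c)<80: continue
        w=np.array([onz(n,p[0],23)[:2] for p in c],np.float32)
        (ct,sz,a)=cv2.minAreaRect(w); print(n,c.reshape(-1,2).mean(0).round(),"ctr",np.round(ct,1),"size",np.round(sz,1),"ang",round(a,1))
t=cv2.imread("pics/top0.png");s=cv2.imread("pics/side0.png")
a=cv2.resize(t[160:220,190:480],None,fx=2.7,fy=2.7,interpolation=cv2.INTER_CUBIC)
b=cv2.resize(s[200:256,220:310],None,fx=6,fy=6,interpolation=cv2.INTER_CUBIC)
W=np.zeros((a.shape[0]+b.shape[0],max(a.shape[1],b.shape[1]),3),np.uint8);W[:a.shape[0],:a.shape[1]]=a;W[a.shape[0]:,:b.shape[1]]=b
cv2.imwrite("pics/c1.png",W);print(W.shape)
E
```

```text
top [417. 291.] ctr [ 476.1 -161.3] size [40.9 41.2] ang 87.8
top [499. 297.] ctr [ 465.7 -318.2] size [131.3  63.7] ang 23.3
top [242. 289.] ctr [485.2 182.3] size [130.8  47.5] ang 28.6
top [356. 289.] ctr [483.3 -42.7] size [ 37.7 128.2] ang 85.8
side [330. 371.] ctr [527.4 203. ] size [33.6 29.5] ang 26.0
side [362. 356.] ctr [471.2 172. ] size [105.8  56.3] ang 28.7
side [354. 262.] ctr [484.2 -41.5] size [ 53.8 128.5] ang 86.2
side [354. 225.] ctr [ 479.5 -147.4] size [50.1 39.4] ang 89.3
side [340. 178.] ctr [ 507.9 -305.2] size [33.3 55.1] ang 9.6
side [365. 172.] ctr [ 451.3 -332.2] size [113.8  88.8] ang 23.4
(498, 783, 3)
```

View pics/c1.png

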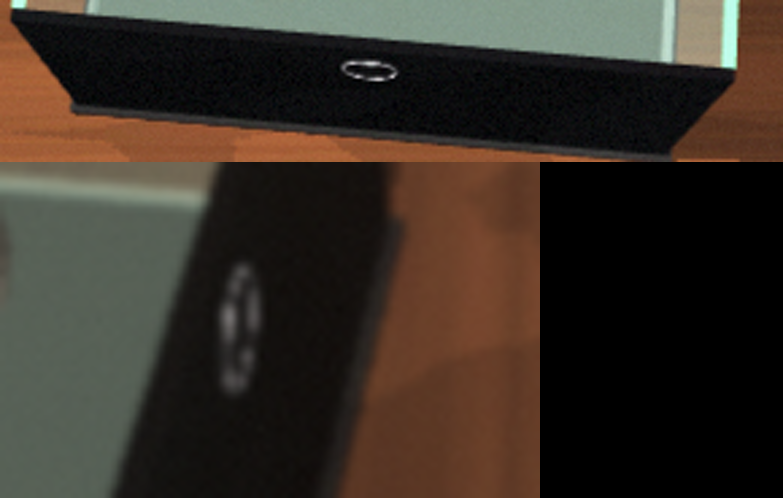

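The crops show the hole ring centred at about (326.7,186) in top and (260,227.7) in side. The left connector is 47.5 mm across, so it is the middle-sized one, with its barrel pointing up-left. Next I get the pane yaw and the hole by triangulation.

Run:
```python
from h import *
print("hole",tri(("top",(326.7,186)),("side",(260,227.7))), onz("top",(326.7,186),156), onz("side",(260,227.7),156))
im=cv2.imread("pics/top0.png"); g=im.max(2).astype(float); r=im[...,2].astype(float)
def edge(thr,up,z):
    P=[]
    for u in range(235,425,3):
        if 308<u<346 : continue
        v0=188; s=-1 if up else 1; v=v0+0
        col=g[:,u] if up else r[:,u]
        while col[v]<thr: v+=s
        f=(thr-col[v-s])/(col[v]-col[v-s]); P.append((u,v-s+s*f))
    P=np.array(P)
    w=np.array([onz("top",p,z)[:2] for p in P],np.float32)
    vx,vy,x0,y0=cv2.fitLine(w,cv2.DIST_HUBER,0,0.01,0.01).ravel()
    if vy<0: vx,vy=-vx,-vy
    print("edge up" if up else "edge down",z,thr,"pane normal yaw deg",np.degrees(np.arctan2(-vx,vy)).round(2),"x at y=0",x0-vx/vy*y0, P[0],P[-1])
edge(80,True,196);edge(28,True,196);edge(100,False,0);edge(45,False,0)
# corners of the connector B for orientation: side edges of neck
for n,box in(("top",(200,245,280,345)),("side",(300,330,410,395))):
    im=cv2.imread(f"pics/{n}0.png"); m=grey(im,box); m=cv2.morphologyEx(m,cv2.MORPH_CLOSE,np.ones((5,5)))
    c=max(cv2.findContours(m,0,1)[0],key=cv2.contourArea).reshape(-1,2)
    w=np.array([onz(n,p,23)[:2] for p in c],np.float32)
    ys,xs=np.nonzero(m);q=np.array([onz(n,(x,y),23)[:2] for x,y in zip(xs,ys)],np.float32)
    mu=q.mean(0);e=cv2.PCACompute(q,None)[1][0];print(n,"pca",np.degrees(np.arctan2(e[1],e[0])),cv2.minAreaRect(w))
    # width profile along axis
    a=np.radians(28.5);ax=np.array([np.cos(a),np.sin(a)]);nr=np.array([-ax[1],ax[0]])
    s=(q-[483,181])@ax;t=(q-[483,181])@nr
    for k in range(-66,72,6):
        j=abs(s-k)<3
        if j.any():print(k,t[j].min().round(1),t[j].max().round(1),end=" | ")
    print()
o,_=ray("top",(0,0));print(o,ray("side",(0,0))[0])
```

```text
hole (array([649.44415635,  14.74548982, 156.59372689]), [np.float64(0.11811744988473406), np.float64(0.11811744988474131)]) [649.75565651  14.72914798 156.        ] [649.43089395  14.14379107 156.        ]
edge up 196 80 pane normal yaw deg -5.51 x at y=0 657.0716 [235.         166.03571429] [424.         181.73333333]
edge up 196 28 pane normal yaw deg -5.49 x at y=0 652.513 [235.  169.2] [424. 185.]
edge down 0 100 pane normal yaw deg -5.42 x at y=0 643.88464 [235.         203.35106383] [424.   219.25]
edge down 0 45 pane normal yaw deg -5.46 x at y=0 649.9655 [235.         200.59090909] [424.         216.48484848]
top pca 28.710958 ((485.1820068359375, 182.27011108398438), (130.78414916992188, 47.49750900268555), 28.621593475341797)
-60 -9.5 9.3 | -54 -12.2 11.8 | -48 -23.5 22.0 | -42 -23.6 23.7 | -36 -23.7 23.6 | -30 -22.9 23.6 | -24 -17.0 21.0 | -18 -17.1 17.5 | -12 -17.2 17.4 | -6 -16.4 18.2 | 0 -16.5 18.1 | 6 -16.7 18.1 | 12 -16.7 18.0 | 18 -17.7 18.0 | 24 -23.0 20.5 | 30 -23.1 23.0 | 36 -21.5 23.9 | 42 -14.5 18.6 | 48 -12.0 13.3 | 54 -12.1 12.4 | 60 -11.3 12.3 | 66 -9.7 10.5 | Traceback (most recent call last):
  File "<stdin>", line 23, in <module>
  File "h.py", line 7, in onz
    o,d=ray(n,uv); return o+d*(z-o[2])/d[2]
        ~~~^^^^^^
  File "h.py", line 4, in ray
    c=imaging.calibration(n);T=c["world_to_cam"];R=T[:3,:3]
ValueError: time passes only in moves, steps and waits
```

```bash
sed -i 's/^import cv2.*/import cv2, numpy as np, functools\n@functools.lru_cache(None)\ndef cal(n): return imaging.calibration(n)/; s/c=imaging.calibration(n)/c=cal(n)/' h.py
python3 - <<'E'
from h import *
t=cv2.imread("pics/top0.png");s=cv2.imread("pics/side0.png")
a=cv2.resize(t[240:330,90:280],None,fx=4,fy=4,interpolation=cv2.INTER_CUBIC)
b=cv2.resize(s[430:480,300:420],None,fx=4,fy=4,interpolation=cv2.INTER_CUBIC)
W=np.zeros((a.shape[0]+b.shape[0],760,3),np.uint8);W[:a.shape[0]]=a;W[a.shape[0]:,:b.shape[1]]=b
cv2.imwrite("pics/c2.png",W)
# side view check of connector B
m=cv2.morphologyEx(grey(s,(300,330,410,395)),cv2.MORPH_CLOSE,np.ones((5,5)))
c=max(cv2.findContours(m,0,1)[0],key=cv2.contourArea).reshape(-1,2)
for z in(15,20,23,30):
    w=np.array([onz("side",p,z)[:2] for p in c],np.float32);print(z,cv2.minAreaRect(w))
for x,y,z in((483,181,23),):print(proj("top",(x,y,z)),proj("side",(x,y,z)))
E
```

```text
15 ((482.990478515625, 173.548828125), (135.87664794921875, 56.8421630859375), 29.143634796142578)
20 ((483.36700439453125, 176.99436950683594), (134.9827423095703, 56.468223571777344), 29.143665313720703)
23 ((483.5928955078125, 179.06167602539062), (134.44644165039062, 56.24385070800781), 29.143648147583008)
30 ((484.12005615234375, 183.88546752929688), (133.19497680664062, 55.7203369140625), 29.14366340637207)
[242.45197608 288.93575063] [357.30883705 359.35641125]
```

View pics/c2.png

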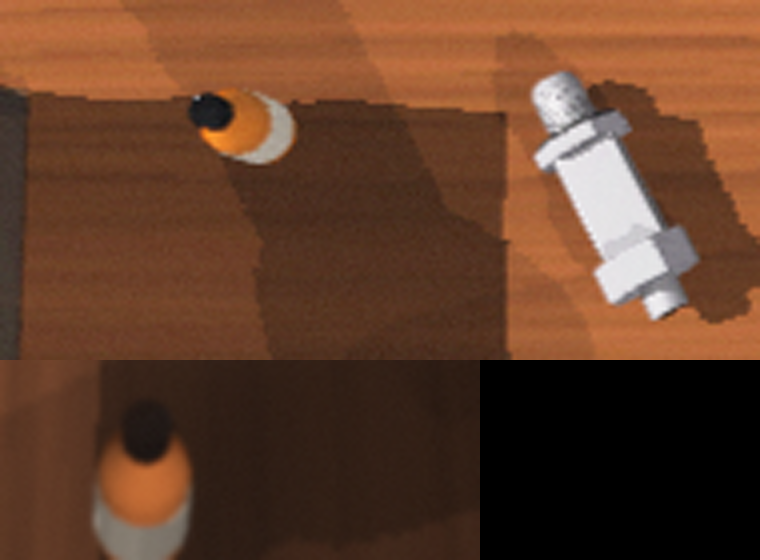

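The side view agrees with the top on connector B: neck about (483,181), yaw about 28.7°. The dropper's cap at top pixel (143,267.5) puts it near y=354, well clear of the grasp. Moving above the connector now.

Call:
arm_command:
  increments: [0,36,-34,0,0,0,72,-67,0,0,0,108,-101,0,0,0,144,-135,0,0,0,180,-168,0,0,0,216,-202,0,0,0,253,-236,0,0,0,289,-269,0,0,0,325,-303,0,0,0,361,-337,0,0,0,397,-370,20,0,0,433,-404,45,-1,0,469,-438,75,-2,0,490,-458,95,-2.1,0,500,-467,110,-2.1,0,505.2,-471.5,120,-2.1,0,505.2,-471.5,120,-2.1,0,505.2,-471.5,120,-2.1]

```text
time: 2.35
tool_pos: [476.4, 176.4, 107.4]
tcp_rot: [3.141, -0.001, 0.497]
contact_force: [-0.2, -0.1, 0.2]
grip_width: 91.7
```

Run:
```python
from h import *
o=sensors.get_obs(); print({k:np.round(o[k],3).tolist() for k in("time","joint_positions","tool_pos","tcp_rot","contact_force","grip_width")})
t=imaging.capture("top");s=imaging.capture("side");cv2.imwrite("pics/top1.png",t);cv2.imwrite("pics/side1.png",s)
cv2.imwrite("pics/c3.png",np.hstack([cv2.resize(t[200:360,170:330],(400,400)),cv2.resize(s[250:410,280:440],(400,400))]))
```

```text
{'time': 2.35, 'joint_positions': [0.204, 0.443, 1.736, -0.0, 0.962, 1.277], 'tool_pos': [476.432, 176.423, 107.378], 'tcp_rot': [3.141, -0.001, 0.497], 'contact_force': [-0.229, -0.051, 0.216], 'grip_width': 91.692}
```

View pics/c3.png

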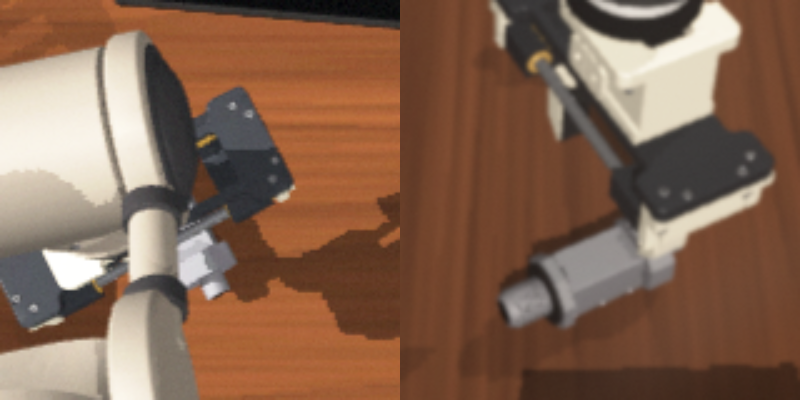

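The gripper straddles the neck in both views. In the side crop the barrel tip is at about (510,305), pointing to the tank, and no finger is near it. Descending and closing.

Call:
arm_command:
  increments: [0,0,0,30,0,0,0,0,60,0,0,0,0,80,0,0,0,0,92,0,0,0,0,98,0,0,0,0,98,0,1,0,0,98,0,1,0,0,98,0,1,0,0,98,0,1,0,0,98,0,1,0,0,98,0,1,0,0,98,0,1,0,0,98,0,1,0,0,98,0,1,0,0,98,0,1,0,0,98,0,1,0,0,98,0,1,0,0,98,0]

```text
time: 4.7
tool_pos: [476.2, 177.2, 8.7]
tcp_rot: [3.141, 0.0, 0.498]
contact_force: [0.7, 0.2, -0.2]
grip_width: 32.1
```

Call:
arm_command:
  increments: [1,0,0,-15,0,1,0,0,-40,0,1,0,0,-75,0,1,0,0,-110,0,1,0,0,-128,0,1,0,0,-133,0,1,0,15,-133,4,1,-2,35,-133,9,1,-4,60,-133,14,1,-6,85,-133,19,1,-8,110,-133,24,1,-10,135,-133,29,1,-12,155,-133,33,1,-12.5,166.9,-133,34,1,-12.5,166.9,-133,34,1,-12.5,166.9,-133,34,1,-12.5,166.9,-133,34]

```text
time: 6.82
tool_pos: [544.7, 25.3, 141.7]
tcp_rot: [-3.142, 0.0, -0.094]
contact_force: [0.6, -0.2, -1.8]
grip_width: 31.9
```

Run:
```python
from h import *
o=sensors.get_obs(); print({k:np.round(o[k],4).tolist() for k in("time","tool_pos","tcp_rot","contact_force","moment","grip_width")})
t=imaging.capture("top");s=imaging.capture("side");cv2.imwrite("pics/top2.png",t);cv2.imwrite("pics/side2.png",s)
cv2.imwrite("pics/c4.png",np.hstack([cv2.resize(t[160:260,280:380],(400,400),interpolation=cv2.INTER_CUBIC),cv2.resize(s[180:280,230:330],(400,400),interpolation=cv2.INTER_CUBIC)]))
```

```text
{'time': 6.825, 'tool_pos': [544.6817, 25.3066, 141.7395], 'tcp_rot': [-3.1415, 0.0002, -0.0938], 'contact_force': [0.6133, -0.2299, -1.767], 'moment': [0.073, 0.1013, 0.0173], 'grip_width': 31.9158}
```

View pics/c4.png

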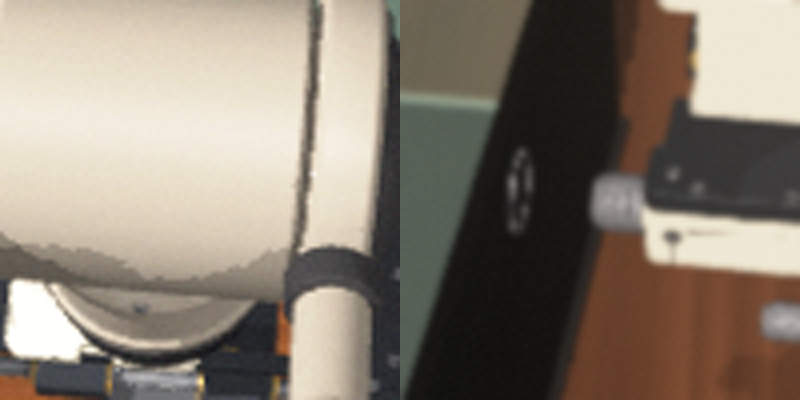

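The top view is blocked by the wrist. In the side crop the barrel tip sits at about (280,230) full-image, and the hole ring at (259.5,228). I'll use the side view to compare barrel and hole positions with the projections.

Run:
```python
from h import *
s=cv2.imread("pics/side2.png"); s0=cv2.imread("pics/side0.png")
p=np.array([544.68,25.31]);n=np.array([np.cos(-.0938),np.sin(-.0938)])
for k in(47,55,65,75): print(k,proj("side",np.append(p+k*n,156)).round(2))
print("hole pred",proj("side",(649.5,14.65,156)).round(2))
hsv=cv2.cvtColor(s,cv2.COLOR_BGR2HSV)
m=((hsv[...,1]<70)&(hsv[...,2]>75)).astype(np.uint8)
for u in range(276,292): 
    v=np.nonzero(m[215:250,u])[0]+215; print(u,(v.min(),v.max(),(v.min()+v.max())/2) if len(v) else None,end="; ")
print()
for nm,im in(("0",s0),("2",s)):
    g=im.max(2).astype(float)[214:244,252:270]; q=(g>32); ys,xs=np.nonzero(q)
    print(nm,"ring bbox",xs.min()+252,xs.max()+252,ys.min()+214,ys.max()+214, cv2.fitEllipse(np.c_[xs+252,ys+214].astype(np.float32))[0:2])
c=np.array([[proj("side",(649.5-15.5*np.cos(a)*.0953*-1*0+15.5*np.cos(a)*.0953,14.65+15.5*np.cos(a)*.9954,156+15.5*np.sin(a)))] for a in np.linspace(0,6.28,60)]).reshape(-1,2)
print("pred ring",c.min(0).round(1),c.max(0).round(1))
print(s[222:242,272:292].max(2))
```

```text
47 [294.24 231.16]
55 [289.5  230.75]
65 [283.59 230.25]
75 [277.69 229.74]
hole pred [259.93 227.9 ]
276 None; 277 None; 278 (np.int64(226), np.int64(234), np.float64(230.0)); 279 (np.int64(225), np.int64(236), np.float64(230.5)); 280 (np.int64(224), np.int64(236), np.float64(230.0)); 281 (np.int64(224), np.int64(237), np.float64(230.5)); 282 (np.int64(223), np.int64(237), np.float64(230.0)); 283 (np.int64(223), np.int64(237), np.float64(230.0)); 284 (np.int64(223), np.int64(237), np.float64(230.0)); 285 (np.int64(223), np.int64(237), np.float64(230.0)); 286 (np.int64(223), np.int64(237), np.float64(230.0)); 287 (np.int64(223), np.int64(237), np.float64(230.0)); 288 (np.int64(224), np.int64(237), np.float64(230.5)); 289 (np.int64(224), np.int64(237), np.float64(230.5)); 290 (np.int64(224), np.int64(238), np.float64(231.0)); 291 (np.int64(226), np.int64(241), np.float64(233.5)); 
0 ring bbox 252 263 214 238 ((258.6436462402344, 226.39976501464844), (8.768844604492188, 21.487966537475586))
2 ring bbox 252 263 214 238 ((258.63568115234375, 226.26023864746094), (8.92026424407959, 21.266
[... 1053 characters left out ...]
 151 162
  195 227]
 [ 23  25  24  25  31  56  92 117 125 129 134 133 136 137 134 133 144 154
  193 231]
 [ 23  23  23  25  28  44  75 101 113 120 123 124 125 126 127 128 134 143
  185 227]
 [ 24  24  23  25  26  34  54  76  94 106 111 111 108 111 116 117 119 126
  161 211]
 [ 23  25  24  25  25  33  45  56  72  89  97  99 100 101 103 103 105 106
  129 186]
 [ 24  24  23  24  26  35  44  50  68  91 100  99  97  98  99  99 100 100
  118 180]
 [ 23  25  23  24  29  37  45  51  73  98 105 103 103 103 102 103 105 105
  124 185]
 [ 24  25  24  24  30  38  44  54  77 100 105 104 105 105 104 105 107 108
  128 186]
 [ 24  23  23  25  33  41  46  58  82 101 106 105 104 104 103 105 107 108
  125 180]]
```

Barrel axis and hole agree with the projections to within about 0.3 px. I shift 0.8 mm sideways and enter to 45 mm (tip about 15 mm in).

Call:
arm_command:
  increments: [1,0,0.8,0,0.1,1,8,0.8,0,0.1,1,16,0.8,0,0.1,1,22,0.8,0,0.1,1,26,0.8,0,0.1,1,28,0.8,0,0.1,1,30,0.8,0,0.1,1,32,0.8,0,0.1,1,34,0.8,0,0.1,1,34,0.8,0,0.1,1,34,0.8,0,0.1]

```text
time: 8.3
tool_pos: [578.6, 20.6, 141.7]
tcp_rot: [3.142, 0.0, -0.097]
contact_force: [-0.1, -0.2, -1.9]
grip_width: 32.1
```

Call:
arm_command:
  increments: [1,0,-0.6,0,0,1,0,-0.6,0,0,1,0,-0.6,0,0,1,0,-0.6,0,0]

```text
time: 8.8
tool_pos: [578.8, 21.2, 141.7]
tcp_rot: [3.142, -0.0, -0.097]
contact_force: [-0.0, -0.3, -0.2]
grip_width: 31.6
```

Run:
```python
from h import *
for i in range(3):
    s=imaging.capture("side"); o=sensors.get_obs(); print({k:np.round(o[k],3).tolist() for k in("time","tool_pos","tcp_rot","contact_force","moment")})
cv2.imwrite("pics/side3.png",s); cv2.imwrite("pics/c5.png",cv2.resize(s[180:270,220:340],(800,600),interpolation=cv2.INTER_CUBIC))
```

```text
{'time': 8.85, 'tool_pos': [578.772, 21.197, 141.705], 'tcp_rot': [3.142, -0.0, -0.097], 'contact_force': [0.352, -0.174, -1.332], 'moment': [0.046, 0.063, 0.009]}
{'time': 8.9, 'tool_pos': [578.777, 21.179, 141.71], 'tcp_rot': [3.141, -0.0, -0.097], 'contact_force': [0.69, 0.11, -1.033], 'moment': [0.068, 0.045, -0.016]}
{'time': 8.95, 'tool_pos': [578.781, 21.172, 141.713], 'tcp_rot': [3.141, -0.0, -0.097], 'contact_force': [0.001, 0.481, -1.538], 'moment': [-0.022, 0.142, -0.04]}
```

View pics/c5.png

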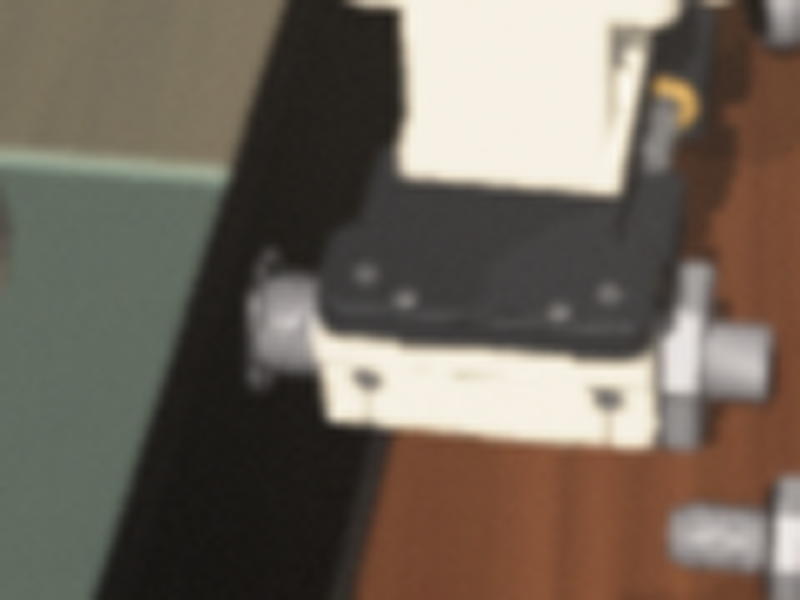

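The barrel tip at full-image pixel (263,228) is entering the ring centrally, with no contact force. I push on 20 mm, then approach in fine steps.

Call:
arm_command:
  increments: [1,3,-0.3,0,0,1,6,-0.3,0,0,1,9,-0.3,0,0,1,12,-0.3,0,0,1,15,-0.3,0,0,1,17,-0.3,0,0,1,18.5,-0.3,0,0,1,20,-0.3,0,0,1,20,-0.3,0,0,1,20,-0.3,0,0]

```text
time: 10.2
tool_pos: [598.7, 19.6, 141.7]
tcp_rot: [3.142, -0.0, -0.097]
contact_force: [0.0, -1.1, -0.2]
grip_width: 31.8
```

Call:
arm_command:
  increments: [1,0.5,0,0,0,1,1,0,0,0,1,1.5,0,0,0,1,2,0,0,0,1,2,0,0,0]

```text
time: 10.82
tool_pos: [600.7, 19.3, 141.7]
tcp_rot: [3.142, 0.0, -0.097]
contact_force: [0.1, -0.3, -1.3]
grip_width: 32.1
```

Call:
arm_command:
  increments: [1,0.4,0,0,0,1,0.4,0,0,0]

```text
time: 11.08
tool_pos: [601.1, 19.3, 141.7]
tcp_rot: [3.142, -0.0, -0.097]
contact_force: [0.5, -0.5, -1.5]
grip_width: 31.9
```

Call:
arm_command:
  increments: [1,0.4,0,0,0,1,0.4,0,0,0]

```text
time: 11.32
tool_pos: [601.5, 19.3, 141.7]
tcp_rot: [3.142, -0.0, -0.097]
contact_force: [0.1, 0.1, -1.5]
grip_width: 31.8
```

Call:
arm_command:
  increments: [1,0.4,0,0,0,1,0.4,0,0,0]

```text
time: 11.58
tool_pos: [601.9, 19.2, 141.7]
tcp_rot: [3.142, -0.0, -0.097]
contact_force: [-0.3, 0.2, -1.4]
grip_width: 31.6
```

No contact yet; about 0.8 mm expected. Going in single small steps.

Call:
arm_command:
  increments: [1,0.3,0,0,0,1,0.3,0,0,0]

```text
time: 11.82
tool_pos: [602.2, 19.2, 141.7]
tcp_rot: [3.142, -0.0, -0.097]
contact_force: [-0.0, -0.4, -1.2]
grip_width: 31.6
```

Call:
arm_command:
  increments: [1,0.2,0,0,0,1,0.2,0,0,0]

```text
time: 12.08
tool_pos: [602.4, 19.2, 141.7]
tcp_rot: [3.141, -0.0, -0.097]
contact_force: [0.4, -0.4, -1.0]
grip_width: 31.9
```

Call:
arm_command:
  increments: [1,0.3,0,0,0,1,0.3,0,0,0]

```text
time: 12.32
tool_pos: [602.7, 19.2, 141.7]
tcp_rot: [3.142, -0.0, -0.097]
contact_force: [0.6, 0.3, -1.1]
grip_width: 32.0
```

Call:
arm_command:
  increments: [1,0.2,0,0,0,1,0.2,0,0,0]

```text
time: 12.58
tool_pos: [602.9, 19.2, 141.7]
tcp_rot: [3.142, -0.0, -0.097]
contact_force: [0.1, -0.3, -0.8]
grip_width: 31.6
```

Call:
arm_command:
  increments: [1,0.3,0,0,0,1,0.3,0,0,0]

```text
time: 12.82
tool_pos: [603.2, 19.1, 141.7]
tcp_rot: [3.141, -0.0, -0.097]
contact_force: [-0.1, -0.1, -1.0]
grip_width: 32.1
```

Call:
arm_command:
  increments: [1,0.2,0,0,0,1,0.2,0,0,0]

```text
time: 13.08
tool_pos: [603.4, 19.1, 141.7]
tcp_rot: [3.142, -0.0, -0.097]
contact_force: [0.2, 0.2, -0.8]
grip_width: 31.7
```

Call:
arm_command:
  increments: [1,0.2,0,0,0,1,0.2,0,0,0]

```text
time: 13.32
tool_pos: [603.6, 19.1, 141.7]
tcp_rot: [3.142, -0.0, -0.097]
contact_force: [0.1, -0.2, -1.1]
grip_width: 31.6
```

Call:
arm_command:
  increments: [1,0.3,0,0,0,1,0.3,0,0,0]

```text
time: 13.58
tool_pos: [603.9, 19.0, 141.7]
tcp_rot: [3.141, -0.0, -0.097]
contact_force: [-0.2, 0.8, -1.3]
grip_width: 31.7
```

Call:
arm_command:
  increments: [1,0.2,0,0,0,1,0.2,0,0,0]

```text
time: 13.82
tool_pos: [604.1, 19.0, 141.7]
tcp_rot: [3.142, -0.0, -0.097]
contact_force: [0.5, -0.3, -1.8]
grip_width: 31.8
```

Call:
arm_command:
  increments: [1,0.2,0,0,0,1,0.2,0,0,0]

```text
time: 14.08
tool_pos: [604.3, 19.0, 141.7]
tcp_rot: [3.142, -0.0, -0.097]
contact_force: [0.2, -0.2, -1.2]
grip_width: 31.8
```

Call:
arm_command:
  increments: [1,0.3,0,0,0,1,0.3,0,0,0]

```text
time: 14.32
tool_pos: [604.6, 19.0, 141.7]
tcp_rot: [3.142, -0.0, -0.097]
contact_force: [-0.4, -0.0, -1.4]
grip_width: 31.9
```

Call:
arm_command:
  increments: [1,0.2,0,0,0,1,0.2,0,0,0]

```text
time: 14.58
tool_pos: [604.8, 19.0, 141.7]
tcp_rot: [3.142, -0.0, -0.097]
contact_force: [-0.4, -1.2, -1.3]
grip_width: 32.3
```

Call:
arm_command:
  increments: [1,0.2,0,0,0,1,0.2,0,0,0]

```text
time: 14.82
tool_pos: [605.0, 19.0, 141.7]
tcp_rot: [3.142, -0.0, -0.097]
contact_force: [-0.1, 0.2, -0.0]
grip_width: 31.9
```

Call:
arm_command:
  increments: [1,0.3,0,0,0,1,0.3,0,0,0]

```text
time: 15.08
tool_pos: [605.3, 18.9, 141.7]
tcp_rot: [3.142, -0.0, -0.097]
contact_force: [0.2, 0.2, -0.0]
grip_width: 31.7
```

Call:
arm_command:
  increments: [1,0.2,0,0,0,1,0.2,0,0,0]

```text
time: 15.32
tool_pos: [605.5, 18.9, 141.7]
tcp_rot: [3.141, -0.0, -0.097]
contact_force: [-0.6, -0.0, -0.8]
grip_width: 32.0
```

Call:
arm_command:
  increments: [1,0.2,0,0,0,1,0.2,0,0,0]

```text
time: 15.58
tool_pos: [605.5, 18.9, 141.7]
tcp_rot: [3.142, 0.0, -0.097]
contact_force: [-1.3, 0.1, -1.3]
grip_width: 32.3
```

Call:
arm_command:
  increments: [1,0.2,0,0,0,1,0.2,0,0,0]

```text
time: 15.82
tool_pos: [605.6, 18.9, 141.7]
tcp_rot: [3.142, 0.001, -0.097]
contact_force: [-2.9, 0.7, -0.3]
grip_width: 31.8
```

Call:
arm_command:
  increments: [1,0.2,0,0,0,1,0.2,0,0,0]

```text
time: 16.08
tool_pos: [605.6, 18.9, 141.7]
tcp_rot: [3.141, 0.001, -0.097]
contact_force: [-5.7, 1.0, 2.0]
grip_width: 31.5
```

Call:
arm_command:
  increments: [1,0.2,0,0,0,1,0.2,0,0,0]

```text
time: 16.32
tool_pos: [605.6, 18.9, 141.7]
tcp_rot: [3.141, 0.002, -0.097]
contact_force: [-5.9, 0.3, 1.7]
grip_width: 31.5
```

Call:
arm_command:
  increments: [1,0.15,0,0,0,1,0.15,0,0,0]

```text
time: 16.58
tool_pos: [605.6, 18.9, 141.7]
tcp_rot: [3.141, 0.002, -0.097]
contact_force: [-7.0, -1.0, 1.7]
grip_width: 31.8
```

Run:
```python
from h import *
for i in range(6):
    s=imaging.capture("side"); o=sensors.get_obs(); print({k:np.round(o[k],3).tolist() for k in("time","tool_pos","tcp_rot","contact_force","moment","grip_width")})
t=imaging.capture("top")
cv2.imwrite("pics/c6.png",np.hstack([cv2.resize(s[180:270,220:310],(400,400),interpolation=cv2.INTER_CUBIC),cv2.resize(t[130:230,270:370],(400,400),interpolation=cv2.INTER_CUBIC)]))
```

```text
{'time': 16.625, 'tool_pos': [605.557, 18.918, 141.696], 'tcp_rot': [3.141, 0.002, -0.097], 'contact_force': [-6.655, 0.736, 2.918], 'moment': [0.053, 0.946, 0.001], 'grip_width': 31.914}
{'time': 16.675, 'tool_pos': [605.544, 18.916, 141.687], 'tcp_rot': [3.141, 0.002, -0.097], 'contact_force': [-6.851, 0.507, 2.132], 'moment': [0.116, 0.943, -0.025], 'grip_width': 32.198}
{'time': 16.725, 'tool_pos': [605.524, 18.907, 141.689], 'tcp_rot': [3.141, 0.002, -0.097], 'contact_force': [-7.763, 0.829, 1.282], 'moment': [0.061, 0.907, -0.013], 'grip_width': 31.75}
{'time': 16.775, 'tool_pos': [605.535, 18.912, 141.672], 'tcp_rot': [3.141, 0.002, -0.097], 'contact_force': [-6.886, 0.191, 3.236], 'moment': [0.092, 0.943, 0.027], 'grip_width': 31.633}
{'time': 16.825, 'tool_pos': [605.56, 18.921, 141.681], 'tcp_rot': [3.141, 0.002, -0.097], 'contact_force': [-6.471, 0.962, 1.946], 'moment': [0.086, 0.888, -0.026], 'grip_width': 31.889}
{'time': 16.875, 'tool_pos': [605.555, 18.875, 141.672], 'tcp_rot': [3.141, 0.002, -0.097], 'contact_force': [-7.897, -0.796, 1.714], 'moment': [0.06, 0.929, 0.016], 'grip_width': 31.742}
```

View pics/c6.png

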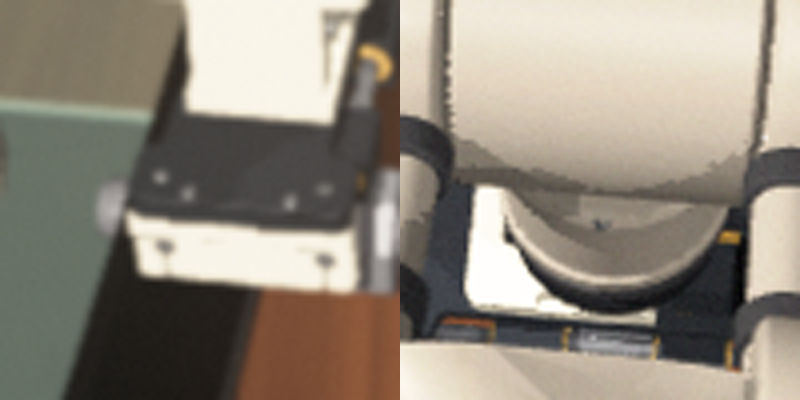

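The side crop shows the barrel tip as a light blob at about (244,228) in the full image, now inside the tank beyond the black pane. Contact is stiff at about 7 N, with about 3 N of unwanted vertical load. I ease that upward a little and push to about 10 N.

Call:
arm_command:
  increments: [1,0.2,0,-0.2,0,1,0.2,0,-0.2,0,1,0.2,0,-0.2,0]

```text
time: 17.3
tool_pos: [605.5, 18.9, 141.7]
tcp_rot: [3.141, 0.003, -0.097]
contact_force: [-7.6, 0.5, 2.1]
grip_width: 31.8
```

Call:
arm_command:
  increments: [1,0.15,0,-0.1,0,1,0.15,0,-0.1,0,1,0.15,0,-0.1,0]

```text
time: 17.68
tool_pos: [605.6, 18.9, 141.7]
tcp_rot: [3.141, 0.003, -0.097]
contact_force: [-7.9, 1.3, 1.5]
grip_width: 31.9
```

Run:
```python
from h import *
F=[]
for i in range(10):
    s=imaging.capture("side"); o=sensors.get_obs(); F.append(np.r_[o["contact_force"],o["moment"],o["tool_pos"],o["tcp_rot"][1:]])
print(np.mean(F,0).round(3),np.std(F,0).round(2),o["time"])
cv2.imwrite("pics/side4.png",s)
n=np.array([np.cos(-.097),np.sin(-.097)]);p=np.array(o["tool_pos"][:2])
print("tip pred",proj("side",np.append(p+75*n,156)),"pane out/in at barrel",proj("side",np.append(p+47*n,156)),proj("side",np.append(p+55*n,156)))
print(s[216:240:2,234:256].max(2))
```

```text
[-7.50200e+00  2.62000e-01  1.80900e+00  6.90000e-02  1.04400e+00
 -2.20000e-02  6.05540e+02  1.89030e+01  1.41717e+02  3.00000e-03
 -9.70000e-02] [0.25 0.45 0.48 0.04 0.03 0.03 0.01 0.02 0.01 0.   0.  ] 18.175
tip pred [241.9125124  226.31656167] pane out/in at barrel [258.2737773  227.75160004] [253.59139354 227.3409105 ]
[[115 115 116 116 116 116 116 116 115 116 116 116 117 116 114 107  87  72
   67  67  69  68]
 [114 116 116 117 115 115 117 116 116 116 115 114 113 113 110  98  76  67
   67  68  77  90]
 [115 115 113 116 117 116 115 115 115 118 115 113 115 112 100  82  69  66
   67  71  90 123]
 [115 116 116 116 116 115 117 120 127 140 149 149 151 141 110  78  67  67
   67  67  68  67]
 [115 116 116 116 115 115 118 126 144 161 164 165 170 153 108  70  65  69
   71  74  75  75]
 [115 115 114 116 115 116 119 134 156 170 175 181 174 137  92  82  71  67
   67  68  70  69]
 [115 115 116 115 116 115 119 131 152 168 172 177 163 131 163 204 188 152
  122 113 109 103]
 [115 115 116 116 115 115 117 123 134 150 154 144 114  86 146 224 244 246
  244 244 243 243]
 [115 114 114 115 114 114 114 113 114 121 126 111  72  56 101 177 229 239
  241 242 242 242]
 [115 115 115 115 115 115 115 115 114 111  97  70  45  40  42  83 174 234
  244 243 228 181]
 [115 115 114 115 116 114 116 115 114 108  85  52  40  39  42  65 142 222
  245 247 240 215]
 [114 115 115 115 116 115 115 113 111  91  58  41  38  40  38  48 109 202
  244 248 248 246]]
```

Call:
arm_command:
  increments: [1,0.2,0,0,0,1,0.2,0,0,0,1,0.2,0,0,0]

```text
time: 18.55
tool_pos: [605.5, 18.9, 141.7]
tcp_rot: [3.141, 0.003, -0.097]
contact_force: [-7.8, 0.7, 0.9]
grip_width: 31.8
```

Call:
arm_command:
  increments: [1,0.2,0,-0.1,0,1,0.2,0,-0.1,0,1,0.2,0,-0.1,0]

```text
time: 18.92
tool_pos: [605.5, 18.9, 141.8]
tcp_rot: [3.141, 0.004, -0.097]
contact_force: [-9.5, -0.6, 2.8]
grip_width: 31.9
```

```bash
cat > avg.py <<'E'
from h import *
F=[]
for i in range(8):
    s=imaging.capture("side"); o=sensors.get_obs(); F.append(np.r_[o["contact_force"],o["moment"],o["tool_pos"],o["tcp_rot"][1:]])
print(np.mean(F,0).round(3),np.std(F,0)[:3].round(2),o["time"]); cv2.imwrite("pics/side5.png",s)
E
python3 avg.py
```

```text
[-8.75000e+00  1.30000e-01  1.99600e+00  8.20000e-02  1.23700e+00
 -2.40000e-02  6.05520e+02  1.89080e+01  1.41737e+02  4.00000e-03
 -9.70000e-02] [0.3  0.31 0.36] 19.325
```

Call:
arm_command:
  increments: [1,0.25,0,-0.25,0,1,0.25,0,-0.25,0,1,0.25,0,-0.25,0]

```text
time: 19.7
tool_pos: [605.5, 18.9, 141.8]
tcp_rot: [3.141, 0.005, -0.097]
contact_force: [-9.2, 1.3, 1.9]
grip_width: 31.7
```

```bash
python3 avg.py
```

```text
[-9.42700e+00  4.40000e-01  1.54100e+00  9.10000e-02  1.31800e+00
 -3.20000e-02  6.05504e+02  1.89160e+01  1.41787e+02  5.00000e-03
 -9.70000e-02] [0.8  0.46 0.28] 20.1
```

Call:
arm_command:
  increments: [1,0,0,0,0,1,0,0,0,0,1,0,0,0,0,1,0,0,0,0,1,0,0,0,0,1,0,0,0,0,1,0,0,0,0,1,0,0,0,0]

```text
time: 21.1
tool_pos: [605.5, 18.9, 141.8]
tcp_rot: [3.141, 0.005, -0.097]
contact_force: [-8.8, 0.1, 1.7]
grip_width: 31.9
```

```bash
python3 avg.py
python3 - <<'E'
import cv2,numpy as np
a=cv2.imread("pics/side0.png").astype(int);b=cv2.imread("pics/side5.png").astype(int)
for n,(x0,y0,x1,y1) in dict(dropper=(315,435,360,480),locknut=(340,212,370,240)).items(): print(n,abs(a-b)[y0:y1,x0:x1].mean().round(2))
E
```

```text
[-9.56700e+00  3.84000e-01  1.65400e+00  1.01000e-01  1.30400e+00
 -4.00000e-03  6.05506e+02  1.89010e+01  1.41780e+02  5.00000e-03
 -9.70000e-02] [0.36 0.3  0.47] 21.5
dropper 15.46
locknut 22.12
```

View pics/side5.png

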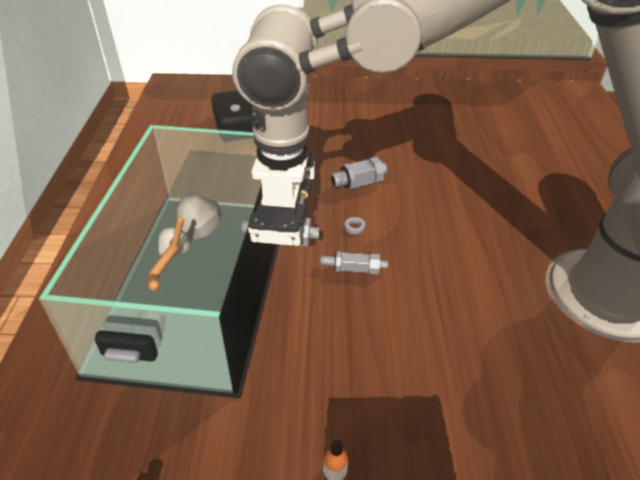

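The final view shows the barrel tip through the pane at (246,227) and the gripper above and outside the tank. The dropper (335,463) and locknut (355,226) are at the same pixels as at the start. The push is steady at about 9.6 N, so I'm handing in.

```bash
python3 -c "
from plant import ticket
print(ticket.close_job())"
```

```text
the job is handed in; nothing more can be done
None
```

I took the middle-sized connector (26 mm barrel, measured about 47 mm across the flange) and put its barrel through the hole from outside. I handed in while still gripping it and pressing the gasket on the pane, at about 21.5 s.

**Last checks**
- **Push:** about 9.6 N and steady for over a second. The highest reading against the pane was about 9.5 N square to it, plus a small vertical load.
- **Fit:** the side view shows the barrel tip inside the tank where the geometry predicts, so the connector has not slipped in the grip. The tool is tilted 0.005 rad (0.3°).
- **Clearance:** by the given dimensions, the gripper's body is about 12 mm above the rim and about 10 mm outside the pane. I did not measure this directly.
- **Bystanders:** the dropper bottle and locknut are at the same pixels in the side view as at the start. A pixel-difference check on them was not clean (15 and 22 grey levels). I put that down to the arm's changed shadows and went by the positions.

**What disagreed**
- **Contact depth:** contact came about 2.8 mm further in than I predicted from the hole position. It does match the pane face as measured from its top and bottom edges.
- **Vertical load:** about 3 N remained at the gasket, and nudging the tool up eased it only slightly.
- **Gasket flatness:** I could not see the gasket face, because the wrist blocked the top view and the gripper the side view. That it sits flat is inferred from the stiff contact and the small tilt.

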